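# Stand the kiln posts, then hold the sprung kiln lid just short of its balance

### The arm

A 7-joint arm with a two-finger parallel gripper is mounted at the origin on the work surface. World frame = base frame: x ahead of the robot, y to its left, z up, the work surface at z = 0. Lengths are in m, angles in rad, forces in N, time in s.
With the tool pointing down it reaches from about 0.425 to 0.875 m from the base axis. Payload 4.7 kg.
Tool frame: the origin (TCP) lies on the centre line of the jaws, within the pads' length; the fingertips stand ahead of it and the grasp point (between the pads) lies 2 mm behind it (nose_length is the z of the fingertips in the tool frame, in m); z points along the fingers, y is the line along which they close (so a half turn about z gives the same grasp; the last joint's range is limited). The gripper opens to 87 mm and grips with 3 to 60 N. Pads are 19 mm wide; open, the fingers measure 117 mm over their backs; the gripper's body (75 mm by 190 mm) begins 51 mm behind the grasp point.
Start: joints at [0.014, 0.321, -0.07, 1.45, 0.023, 1.371, -0.057], TCP at [0.65, -0, 0.24] pointing down, gripper open.
Joint ranges: [-2.86, 2.86], [-0.3, 2.09], [-1.38, 1.24], [0.06, 2.45], [-1.56, 4.7], [0.09, 2.05], [-2.69, 2.69]. Speed limits (rad/s): [2.57, 2.57, 3.14, 3.14, 3.14, 3.14, 3.14].

### API

Orientations are given as a rotation vector (axis times angle).
In Python, from bench import * gives the robot as it stands.
- The arm moves only by the tool send_rows, never from a script. Its arguments are lists of equal length, an entry for each row: "xyz": the shift along the tool's x, y, z in mm, a list of three; "dr": the turn, a rotation vector about the tool's x, y, z in rad, a list of three. A call has exactly 10 rows; each row is the pose to reach, as a shift and turn from the pose commanded when the call began, along the tool's axes at that moment; what a row does not reach only later rows make up. A row lasts 1/12 s, in which the tool goes at most 41.7 mm and 7.16 degrees, less where a joint would pass 70% of its speed; a pose out of reach is approached as far as the arm can. A call with a gripper value outside its range is refused whole. "jaw" is the finger opening in mm, from 0 to 87, set as the call begins (left out, the last holds). The fingers move at their own pace and stop on an object; "grip_force" is the grip in N (left out, the last holds). Time passes only in rows, so rows that repeat a pose let the fingers close, or fill a call up. It gives the time, the measured TCP pose, the force, the opening and the grip force at its end, in the units of the state.
- get_state(): the state, without advancing time (a new reading comes with each control period).
- get_image(name): name is "scene" or "side" or "wrist"; returns the picture (480x640x3 uint8, red, green, blue); there is no depth.
- calibration(name): a dict with "vfov" (degrees; the focal length in pixels is half the picture's height over the tangent of half this angle, whatever the lens; pixels are square), "cx", "cy" (the principal point, pixels), "rvec" (rotation vector, rad) and "tvec" (3), from world to camera coordinates, as OpenCV has them; the wrist camera has in their place "hand_eye" (4x4, takes a point from camera to tool coordinates, whose origin is the TCP and whose axes are the flange's). Camera axes: x right, y down, z forward; pixel columns grow to the right and rows downward; lengths in m; the calibration is good to about 2 mm. The wrist camera is an equidistant fisheye: a pixel r from the principal point sees the ray r / f radians off the axis. A picture is of the moment at which its call begins: read the wrist's pose just before it. calibration takes no time and is no camera call.
- close_job(): hands the job in; it is judged then, once.
The state is a dict: "time": time; "joint_positions": joint angles; "qd": joint speeds; "joint_torque": joint torques, N m; "position": TCP position; "tool_rot": TCP orientation; "ft_force": force on the tool from outside, world axes, zero at the start; "torque": the same for the moment, N m; "grip_width": opening from 0.0 (shut) to 1.0 (fully open); "grip_force": force on a finger pad.
Only numpy, scipy, OpenCV 4.12 (cv2) and the standard library are available. Lean on these libraries where they do the work, as an engineer would, in place of code of your own. Each camera call takes 0.05 s, during which the arm holds its last target. There are 200 camera calls.

### The job

Stand the two loose round kiln posts upright in the two empty sockets of the terracotta setter block, fully down, leaving the third post where it is. Then take the bench kiln's sprung lid by its wooden handle, raise it until it is a few degrees past its balance point (do not let it swing far open), bring it back to a few degrees short of the balance and finish holding it there, still in the gripper, so that I can load the kiln. Leave everything else on the table where it is.

Things in the scene. Friction and masses are not known exactly. Their poses are not given: they have to be found in the camera images.
- post_a: Loose round white ceramic kiln post, upright, 24 mm in diameter, 80 mm tall, 50 to 100 g; origin at the centre of its underside, z along its axis. The same as post_b; either may go in either empty socket.
- post_b: The second loose post, identical to post_a, standing nearby; origin at the centre of its underside.
- post_seated: A third identical post that already stands in the end socket setter_hole0; it stays there. Origin at the centre of its underside, 10 mm above the table; its top is 90 mm above the table.
- setter: Fixed terracotta setter block, 70 mm (its x) by 180 mm (its y) by 35 mm high; origin at the centre of its underside, on the table. Three round sockets in a row along its y, 56 mm apart, 27 mm in diameter (1.5 mm play all round a post, mouth chamfered 2 mm), 25 mm deep: a seated post's underside is 10 mm and its top 90 mm above the table.
- setter_hole0 (a point): Centre of the mouth of the end socket (towards the block's -y) that is already taken by post_seated; 35 mm above the table.
- setter_hole1 (a point): Centre of the mouth of the middle socket, empty; 35 mm above the table.
- setter_hole2 (a point): Centre of the mouth of the other end socket (towards the block's +y), empty; 35 mm above the table.
- kiln: Fixed small bench kiln, steel jacket: 190 mm (its x, front faces -x, towards the robot) by 240 mm (its y), body 125 mm high; closed lid's top 155 mm above the table. Origin at the centre of its underside, on the table. The lid's hinge axis runs along its y, 95 mm behind the origin (+x) and 125 mm above the table; the shut handle's centre lies 235 mm in front of the axis and 18 mm above it, and swings up about it.
- lid_handle (a point): Centre of the lid's wooden handle: a barrel 22 mm in diameter, 36 mm long, along the kiln's y (parallel to the hinge), on a 14 mm wide stem, 45 mm in front of the lid's front edge (34 mm free gap). 143 mm above the table when shut. Pinch its flat ends (closing along the kiln's y): it then pivots between the pads while the gripper keeps pointing down. Turns with the lid; y along the hinge.
- lid (a joint): Lid angle in rad: 0 shut (level), grows as it opens upward, stop at 1.4. Weighs 0.9 kg; a spring carries most of it. Balance point at 0.75 rad (43 degrees; handle centre about 298 mm above the table): a free lid falls shut below it and swings on open above it. About 1.1 N up at the handle starts it; near the balance some tenths of a newton hold it, so keep it gripped.
Not all that is in view belongs to the job. What is shaped like the setter but blue or purple is not meant. What is shaped like the post_a but green is not meant.

How it is judged:
On the way, in this order (a step that is already met when the one before it is completed fails the run):
1. both loose posts stand fully down in the two empty sockets, let go ((((horizontal distance between post_a and setter_hole1 below 0.006 m and z of post_a in the frame of setter below 0.014 m and angle between post_a's own z axis and vertical below 0.12 rad) and (horizontal distance between post_b and setter_hole2 below 0.006 m and z of post_b in the frame of setter below 0.014 m and angle between post_b's own z axis and vertical below 0.12 rad)) or ((horizontal distance between post_a and setter_hole2 below 0.006 m and z of post_a in the frame of setter below 0.014 m and angle between post_a's own z axis and vertical below 0.12 rad) and (horizontal distance between post_b and setter_hole1 below 0.006 m and z of post_b in the frame of setter below 0.014 m and angle between post_b's own z axis and vertical below 0.12 rad))) and contact force between the fingers and post_a below 0.05 N and contact force between the fingers and post_b below 0.05 N), for 0.2 s.
2. the lid, held by the fingers, is raised past its balance point (0.75 rad), beyond 0.78 rad (value of joint lid above 0.78 rad and contact force between the fingers and lid above 0.1 N), for 0.1 s.
At the end, for the whole second after the job is handed in: Each post stands in its own socket: within 6 mm of centre, underside under 14 mm above the table, tilt under 0.12 rad, still, released. The lid rests between 0.52 and 0.72 rad (2 to 13 degrees short of balance), touched by the fingers with over 0.1 N, carried by nothing else (all of step 1 and linear speed of each of post_a, post_b, post_seated below 0.02 m/s and horizontal distance between post_seated and setter_hole0 below 0.006 m and z of post_seated in the frame of setter below 0.014 m and angle between post_seated's own z axis and vertical below 0.12 rad and value of joint lid between 0.52 and 0.72 rad and velocity of joint lid between -0.05 and 0.05 rad/s and contact force between the fingers and lid above 0.1 N and contact force between each of post_a, post_b, spray, glaze_jar, tape_roll, bowl, spatula, square_prop, mug and lid below 0.05 N); the arm keeps its last pose, push and grip.
It fails at once if the lid swings far open, beyond 1.1 rad (value of joint lid above 1.1 rad).
It fails at once if another thing on the table is shifted by more than 40 mm (distance of any of spray, glaze_jar, tape_roll, bowl, spatula, square_prop, mug from where it was at the start of the episode above 0.04 m).
It fails at once if the third post is lifted out of its socket (z of post_seated in the frame of setter above 0.03 m).
It also fails if it takes over 69 s, if anything falls off the work surface, if the arm or the gripper's body presses on something with over 40 N, if the wrist force passes 120 N, or if a joint passes its speed limit or range.

## Working session

There is one attempt and no reset: what is moved stays moved. The work goes in short steps, Python scripts to look and compute and a tool call to move; the robot and the scene stay as the last step left them, time stands still between calls to the robot, and variables do not carry over. Pictures are saved under pics/ and viewed, at most 12 in all, crops included, and the job is handed in when it is done.

Besides the shell and the picture viewer there is one more tool, called after "Emit:" as name(argument=value, ...), one argument or row to a line, values as JSON. send_rows: Moves the arm, as the interface text tells. Its arguments: {"type":"object","properties":{"xyz":{"type":"array"},"dr":{"type":"array"},"jaw":{"type":"number"},"grip_force":{"type":"number"}},"required":["xyz","dr"]}

```bash
mkdir -p pics; cat > h.py <<'E'
from bench import *
import numpy as np, cv2
def save(n,img): cv2.imwrite('pics/'+n+'.png',cv2.cvtColor(img,cv2.COLOR_RGB2BGR))
def ray(name,u,v,st=None):
    c=calibration(name); f=240/np.tan(np.radians(c['vfov'])/2)
    x,y=(u-c['cx'])/f,(v-c['cy'])/f
    if name=='wrist':
        st=st or get_state(); r=np.hypot(x,y); d=np.array([x/r*np.sin(r),y/r*np.sin(r),np.cos(r)]) if r>1e-9 else np.array([0,0,1.])
        H=np.array(c['hand_eye']);R=cv2.Rodrigues(np.array(st['tool_rot'],float))[0]
        return np.array(st['position'])+R@H[:3,3], R@H[:3,:3]@d
    R=cv2.Rodrigues(np.array(c['rvec'],float))[0]
    return -R.T@np.array(c['tvec']).ravel(), R.T@np.array([x,y,1])
def onz(name,u,v,z,st=None):
    o,d=ray(name,u,v,st); return o+d*(z-o[2])/d[2]
def proj(name,p,st=None):
    c=calibration(name); f=240/np.tan(np.radians(c['vfov'])/2); p=np.array(p,float)
    if name=='wrist':
        H=np.array(c['hand_eye']);R=cv2.Rodrigues(np.array(st['tool_rot'],float))[0]
        q=H[:3,:3].T@(R.T@(p-np.array(st['position']))-H[:3,3])
        a=np.arctan2(np.hypot(q[0],q[1]),q[2]); n=q[:2]/np.hypot(q[0],q[1]); return np.array([c['cx'],c['cy']])+f*a*n
    R=cv2.Rodrigues(np.array(c['rvec'],float))[0]; q=R@p+np.array(c['tvec']).ravel()
    return np.array([c['cx'],c['cy']])+f*q[:2]/q[2]
E
python3 - <<'E'
from h import *
st=get_state();print(st)
for n in['scene','side','wrist']: save(n+'0',get_image(n));print(n,calibration(n))
E
```

```text
{'time': 0.0, 'joint_positions': array([ 0.01412312,  0.32184697, -0.07012579,  1.45164755,  0.02259112,
        1.37077266, -0.05691203]), 'qd': array([ 2.64859342e-04, -3.86103946e-04,  1.32031018e-03, -9.44370831e-04,
        1.76543102e-05,  1.22969913e-04, -1.64126626e-03]), 'joint_torque': array([-2.58547143e-04, -4.91284704e+01, -4.03903294e-01, -3.12526345e+01,
       -6.40594075e-02,  4.37659642e-02,  1.61017233e-04]), 'position': array([ 6.49497634e-01, -3.41474873e-05,  2.38459997e-01]), 'tool_rot': array([-2.22049959e+00, -2.22057064e+00,  2.17512884e-03]), 'ft_force': array([-0.48795466,  0.11319435,  0.32729631]), 'torque': array([ 0.01201881,  0.01368386, -0.00214347]), 'grip_force': 0.0, 'grip_width': 1.0046539064901847}
scene {'vfov': 49.25731002214117, 'cx': 314.9841366053234, 'cy': 244.66972641045103, 'rvec': array([ 1.94440809,  1.03620674, -0.5455248 ]), 'tvec': array([-0.207398  , -0.18943966,  1.60453424])}
side {'vfov': 48.360772755284884, 'cx': 324.98455897976316, 'cy': 238.59953075104318, 'rvec': array([ 2.28843214, -0.78817898,  0.29495583]), 'tvec': array([-0.47578539,  0.2406615 ,  1.1462677 ])}
wrist {'vfov': 65.70646984690485, 'cx': 318.6530862530949, 'cy': 239.42601015137282, 'hand_eye': array([[-1.13278377e-04, -9.70337278e-01, -2.41755154e-01,
         6.51202978e-02],
       [ 9.99999850e-01, -2.39580484e-04,  4.93042288e-04,
        -9.95190211e-05],
       [-5.36337128e-04, -2.41755062e-01,  9.70337159e-01,
        -1.46106285e-01],
       [ 0.00000000e+00,  0.00000000e+00,  0.00000000e+00,
         1.00000000e+00]])}
```

View pics/scene0.png

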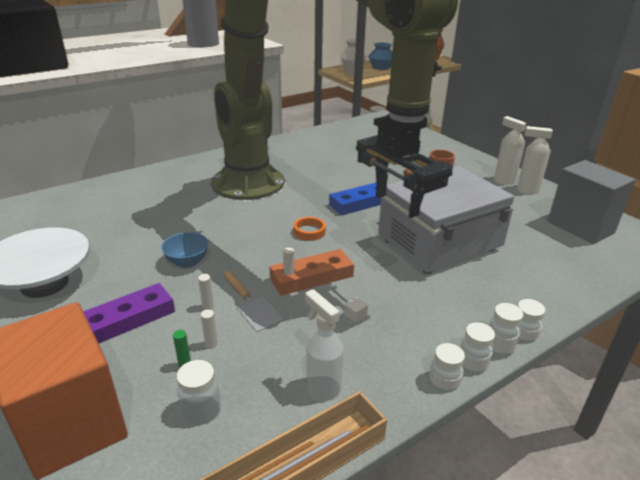

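View pics/wrist0.png

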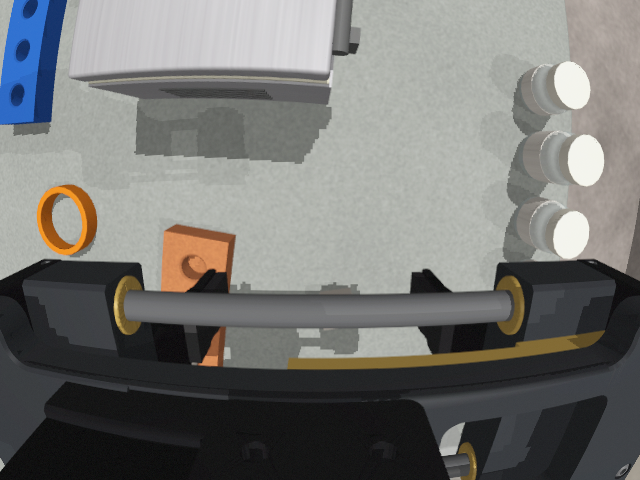

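View pics/side0.png

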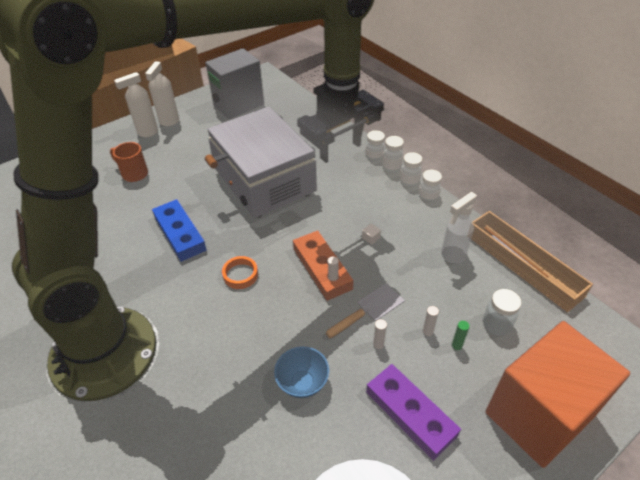

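```bash
python3 - <<'E'
from h import *
for n,u,v,z in [('scene',205,277,.08),('scene',208,313,.08),('scene',206,308,0),('scene',209,345,0),('scene',288,251,.09),('scene',312,266,.035),('scene',334,260,.035),('scene',309,225,0),('scene',324,295,.15),('scene',355,308,.0),('scene',240,290,0),('scene',181,335,.08),('scene',398,205,.155),('scene',512,197,.155),('scene',430,245,.155)]: print(n,u,v,onz(n,u,v,z).round(3))
E
```

```text
scene 205 277 [ 0.476 -0.346  0.08 ]
scene 208 313 [ 0.582 -0.388  0.08 ]
scene 206 308 [ 0.475 -0.352  0.   ]
scene 209 345 [ 0.58  -0.393 -0.   ]
scene 288 251 [ 0.501 -0.162  0.09 ]
scene 312 266 [ 0.512 -0.106  0.035]
scene 334 260 [ 0.52  -0.051  0.035]
scene 309 225 [0.311 0.02  0.   ]
scene 324 295 [ 0.728 -0.228  0.15 ]
scene 355 308 [ 0.65  -0.088  0.   ]
scene 240 290 [ 0.46  -0.263  0.   ]
scene 181 335 [ 0.61  -0.452  0.08 ]
scene 398 205 [0.562 0.092 0.155]
scene 512 197 [0.678 0.341 0.155]
scene 430 245 [0.72  0.035 0.155]
```

```bash
python3 - <<'E'
from h import *
a=cv2.imread('pics/scene0.png')[240:380,140:380];b=cv2.imread('pics/side0.png')[220:360,290:490]
b=cv2.resize(b,(240,140));cv2.imwrite('pics/crop.png',np.vstack([cv2.resize(a,None,fx=2,fy=2),cv2.resize(b,None,fx=2,fy=2)]))
def tri(p,q):
    o1,d1=ray('scene',*p);o2,d2=ray('side',*q)
    A=np.stack([d1,-d2],1);s=np.linalg.lstsq(A,o2-o1,rcond=None)[0]
    return ((o1+d1*s[0]+o2+d2*s[1])/2).round(4), np.linalg.norm(o1+d1*s[0]-o2-d2*s[1]).round(4)
print(tri((205,277),(380,324)),tri((208,313),(432,311)),tri((288,251),(334,261)))
for u,v,z in[(380,324,.08),(432,311,.08),(334,261,.09),(323,257,.035),(311,243,.035),(305,234,.0),(212,160,.143),(209,140,.155),(258,185,.155),(314,149,.155),(262,112,.155)]: print(u,v,onz('side',u,v,z).round(3))
E
```

```text
(array([ 0.4742, -0.3476,  0.0776]), np.float64(0.0055)) (array([ 0.5809, -0.3901,  0.0777]), np.float64(0.0064)) (array([ 0.5   , -0.1638,  0.0879]), np.float64(0.0057))
380 324 [ 0.472 -0.352  0.08 ]
432 311 [ 0.579 -0.395  0.08 ]
334 261 [ 0.498 -0.169  0.09 ]
323 257 [ 0.514 -0.106  0.035]
311 243 [ 0.519 -0.053  0.035]
305 234 [0.543 0.008 0.   ]
212 160 [0.435 0.249 0.143]
209 140 [0.464 0.312 0.155]
258 185 [0.469 0.085 0.155]
314 149 [0.655 0.112 0.155]
262 112 [0.642 0.332 0.155]
```

View pics/crop.png

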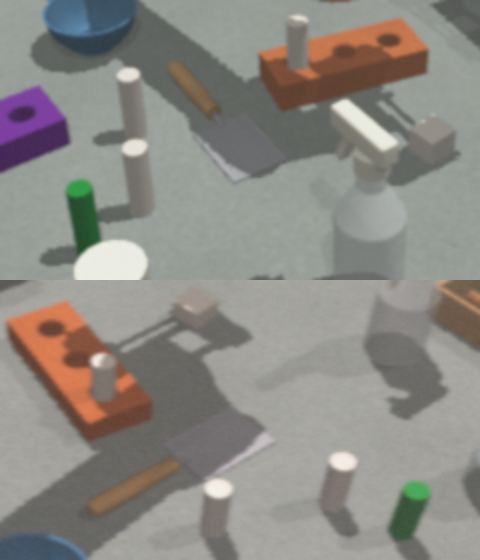

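Scene candidates are the white round posts at (206,290) and (209,328), which are loose; the one at (289,262), already in the terracotta block; the green post at (182,348), which isn't meant; and the square prop at (432,140 in the crop), which isn't meant. The crop confirms two white round loose posts and the terracotta setter with two empty sockets. The handle is at side (212,160).

Emit:
send_rows(
  xyz=[
    [-38,-11,0],
    [-76,-22,0],
    [-114,-33,0],
    [-152,-44,0],
    [-190,-55,0],
    [-228,-66,0],
    [-266,-77,0],
    [-304,-88,0],
    [-342,-99,0],
    [-370,-107,0],
  ],
  dr=[
    [0,0,0.0175],
    [0,0,0.035],
    [0,0,0.0525],
    [0,0,0.07],
    [0,0,0.0875],
    [0,0,0.105],
    [0,0,0.1225],
    [0,0,0.14],
    [0,0,0.1575],
    [0,0,0.175],
  ],
)

```text
time: 0.98
position: [0.5406, -0.3741, 0.2393]
tool_rot: [2.411, 2.013, -0.003]
ft_force: [-0.4, -0.7, 0.5]
grip_width: 1.0
grip_force: 0.0
```

```bash
python3 - <<'E'
from h import *
get_image('wrist')
st=get_state();im=get_image('wrist');save('w1',im)
print(st['time'],st['position'],st['tool_rot'],abs(st['qd']).max())
for p in[(.474,-.348,.08),(.581,-.39,.08),(.61,-.452,.08)]:print(proj('wrist',p,st))
E
```

```text
1.0333 [ 0.53716905 -0.38104366  0.23908922] [ 2.41798761  2.00132273 -0.01047242] 0.07386791527286159
[237.75384333 201.77698438]
[371.82198569 226.35490687]
[413.09963531 286.89076435]
```

View pics/w1.png

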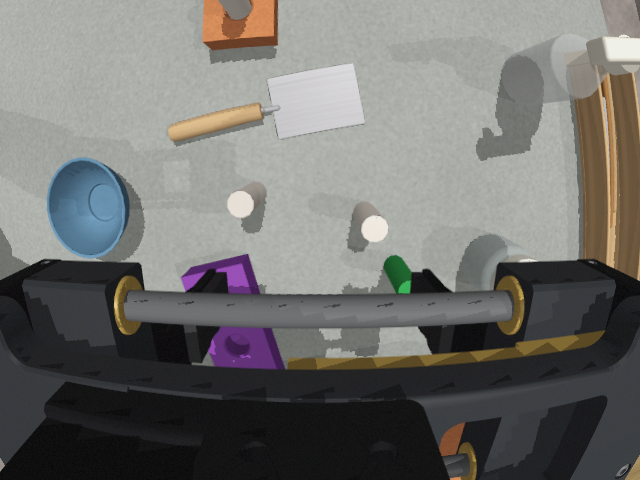

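```bash
cat >> h.py <<'E'
def to_tool(st,target):
    R=cv2.Rodrigues(np.array(st['tool_rot'],float))[0]
    return (1000*R.T@(np.array(target)-np.array(st['position']))).round(1)
def white(im,u,v,w=30):
    g=im[v-w:v+w,u-w:u+w].min(axis=2); m=(g>190).astype(np.uint8)
    n,l,s,c=cv2.connectedComponentsWithStats(m)
    k=1+np.argmax(s[1:,4]); return c[k]+[u-w,v-w], s[k]
E
python3 - <<'E'
from h import *
import bench;print(getattr(bench,'nose_length',None),[x for x in dir(bench) if x[0]!='_'])
st=get_state();im=get_image('wrist')
for u,v in[(240,204),(374,229)]:
    c,s=white(im,u,v,20);p=onz('wrist',*c,.08,st);print(c,s,p,to_tool(st,[p[0],p[1],.06]))
print(st['position'],st['tool_rot'])
E
```

```text
0.017 ['MotionError', 'calibration', 'close_job', 'get_image', 'get_state', 'nose_length']
[239.23005566 208.22820037] [  7  11  26  27 539] [ 0.47528824 -0.35008766  0.08      ] [ 16.3 -66.8 179.1]
[373.69216758 232.86520947] [  7  11  27  27 549] [ 0.58305163 -0.39213239  0.08      ] [ -5.   46.9 178.9]
[ 0.53843857 -0.37777822  0.2390118 ] [ 2.41741856  2.00454475 -0.00763629]
```

Emit:
send_rows(
  xyz=[
    [1,-7,11],
    [2,-18,28],
    [4,-30,48],
    [5,-44,68],
    [6,-55,86],
    [7,-63,99],
    [8,-68,106],
    [8,-70,109],
    [8,-70,109],
    [8,-70,109],
  ],
  dr=[
    [0,0,0],
    [0,0,0],
    [0,0,0],
    [0,0,0],
    [0,0,0],
    [0,0,0],
    [0,0,0],
    [0,0,0],
    [0,0,0],
    [0,0,0],
  ],
  grip_force=15,
)

```text
time: 1.97
position: [0.4767, -0.3498, 0.1315]
tool_rot: [2.405, 2.019, 0.001]
ft_force: [0.4, 0.3, 1.0]
grip_width: 0.998
grip_force: 0.0
```

```bash
python3 - <<'E'
from h import *
st=get_state();print(st['position'],to_tool(st,[.4753,-.3501,.058]),cv2.Rodrigues(st['tool_rot'])[0][:,:2].T.round(3))
im=get_image('wrist');save('w2',im)
E
```

```text
[ 0.47669333 -0.34977417  0.13147772] [-0.5 -1.4 73.5] [[ 0.173  0.985 -0.   ]
 [ 0.985 -0.173  0.002]]
```

Emit:
send_rows(
  xyz=[
    [0,-1,6],
    [0,-1,18],
    [0,-1,32],
    [0,-1,46],
    [0,-1,58],
    [0,-1,66],
    [0,-1,71],
    [0,-1,73],
    [0,-1,73],
    [0,-1,73],
  ],
  dr=[
    [0,0,0],
    [0,0,0],
    [0,0,0],
    [0,0,0],
    [0,0,0],
    [0,0,0],
    [0,0,0],
    [0,0,0],
    [0,0,0],
    [0,0,0],
  ],
)

```text
time: 2.85
position: [0.4749, -0.3501, 0.0581]
tool_rot: [2.406, 2.018, 0.001]
ft_force: [-0.1, 0.7, 0.4]
grip_width: 0.997
grip_force: 0.0
```

Emit:
send_rows(
  xyz=[
    [0,0,0],
    [0,0,0],
    [0,0,0],
    [0,0,0],
    [0,0,0],
    [0,0,0],
    [0,0,0],
    [0,0,0],
    [0,0,0],
    [0,0,0],
  ],
  dr=[
    [0,0,0],
    [0,0,0],
    [0,0,0],
    [0,0,0],
    [0,0,0],
    [0,0,0],
    [0,0,0],
    [0,0,0],
    [0,0,0],
    [0,0,0],
  ],
  jaw=0,
  grip_force=15,
)

```text
time: 3.68
position: [0.4745, -0.3498, 0.0575]
tool_rot: [2.407, 2.019, 0.0]
ft_force: [-0.6, -0.1, 0.5]
grip_width: 0.326
grip_force: 0.0
```

Emit:
send_rows(
  xyz=[
    [0,0,0],
    [0,0,0],
    [0,0,0],
    [0,0,-8],
    [0,0,-25],
    [0,0,-50],
    [0,0,-80],
    [0,0,-110],
    [0,0,-128],
    [0,0,-135],
  ],
  dr=[
    [0,0,0],
    [0,0,0],
    [0,0,0],
    [0,0,0],
    [0,0,0],
    [0,0,0],
    [0,0,0],
    [0,0,0],
    [0,0,0],
    [0,0,0],
  ],
)

```text
time: 4.52
position: [0.476, -0.3509, 0.197]
tool_rot: [2.403, 2.015, 0.003]
ft_force: [0.1, -0.5, -0.2]
grip_width: 0.272
grip_force: 15.0
```

Emit:
send_rows(
  xyz=[
    [4,1,0],
    [16,1,0],
    [34,1,0],
    [55,2,0],
    [75,3,0],
    [95,4,0],
    [112,5,0],
    [124,5,0],
    [130,5,0],
    [130,5,0],
  ],
  dr=[
    [0,0,0],
    [0,0,0],
    [0,0,0],
    [0,0,0],
    [0,0,0],
    [0,0,0],
    [0,0,0],
    [0,0,0],
    [0,0,0],
    [0,0,0],
  ],
)

```text
time: 5.35
position: [0.5019, -0.2204, 0.1914]
tool_rot: [-2.403, -2.021, 0.001]
ft_force: [0.1, -0.1, -1.2]
grip_width: 0.268
grip_force: 15.0
```

```bash
python3 - <<'E'
from h import *
st=get_state();print(st['position'],st['tool_rot'],st['grip_width'],st['grip_force'],abs(st['qd']).max())
im=get_image('wrist');save('w3',im)
for p in[(.513,-.106,.035),(.5195,-.052,.035),(.501,-.164,.09)]:print(proj('wrist',p,st))
E
```

```text
[ 0.50194091 -0.22040669  0.19144219] [-2.40253428e+00 -2.02103085e+00  8.30197025e-04] 0.26758610376842307 14.994160286150873 0.03589387063973325
[308.00361533  88.67793157]
[304.6646081   26.18395079]
[302.78453924 163.44995006]
```

View pics/w3.png

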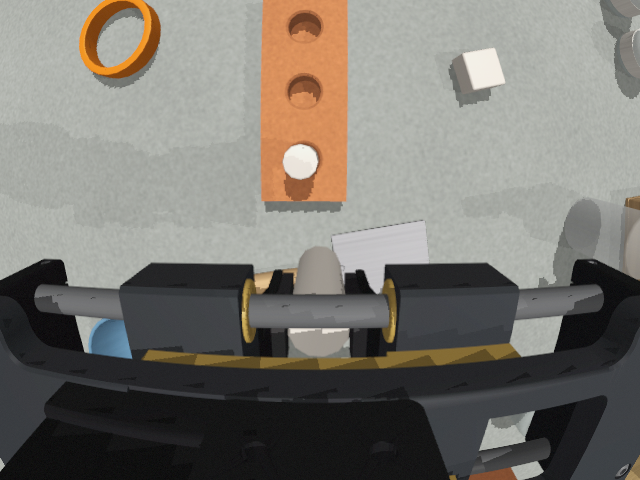

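```bash
cat >> h.py <<'E'
def hole(im,u,v,w=26):
    y0=max(v-w,0);x0=u-w
    c=im[y0:v+w,x0:u+w].astype(int); ref=np.median(c[:, :6].reshape(-1,3),axis=0)
    m=(np.abs(c-ref).sum(2)>60).astype(np.uint8); m=cv2.morphologyEx(m,cv2.MORPH_OPEN,np.ones((3,3)))
    n,l,s,_=cv2.connectedComponentsWithStats(m); k=l[v-y0,u-x0] or 1+np.argmax(s[1:,4])
    cs,_=cv2.findContours((l==k).astype(np.uint8),cv2.RETR_EXTERNAL,cv2.CHAIN_APPROX_NONE)
    h=cv2.convexHull(max(cs,key=cv2.contourArea)); e=cv2.fitEllipse(h)
    return np.array(e[0])+[x0,y0],e[1]
E
python3 - <<'E'
from h import *
st=get_state();im=cv2.cvtColor(cv2.imread('pics/w3.png'),4)
P=[]
for u,v in[(305,92),(305,27)]:
    c,s=hole(im,u,v);p=onz('wrist',*c,.035,st);P.append(p);print(c,s,p,to_tool(st,[p[0],p[1],.19]))
c,s=white(im,300,162,22);q=onz('wrist',*c,.09,st);print(c,s,q,to_tool(st,q)); P.append(q)
print(np.linalg.norm(P[1]-P[0]),np.linalg.norm((P[2]-P[0])[:2]))
E
```

```text
[303.93360901  89.21332359] (32.78422546386719, 36.64137268066406) [ 0.509699   -0.10770111  0.035     ] [114.1 -11.9   1.8]
[304.71136856  24.94491959] (30.691204071044922, 36.29305648803711) [ 0.51982001 -0.05274643  0.035     ] [169.9 -11.4   1.8]
[299.79692645 161.18990121] [  5   4  35  35 911] [ 0.49917773 -0.16397361  0.09      ] [ 56.8 -12.4 101.8]
0.05587890217248055 0.05724763638030329
```

Emit:
send_rows(
  xyz=[
    [5,0,0],
    [18,-1,0],
    [40,-3,0],
    [66,-4,0],
    [94,-6,0],
    [122,-8,0],
    [146,-10,0],
    [162,-11,0],
    [169,-11.5,0],
    [170,-11.5,0],
  ],
  dr=[
    [0,0,0],
    [0,0,0],
    [0,0,0],
    [0,0,0],
    [0,0,0],
    [0,0,0],
    [0,0,0],
    [0,0,0],
    [0,0,0],
    [0,0,0],
  ],
)

```text
time: 6.23
position: [0.5204, -0.0513, 0.1926]
tool_rot: [-2.404, -2.022, -0.001]
ft_force: [0.4, 1.1, 0.3]
grip_width: 0.266
grip_force: 15.0
```

Emit:
send_rows(
  xyz=[
    [0,0,5],
    [0,0,17],
    [0,0,33],
    [0,0,50],
    [0,0,66],
    [0,0,78],
    [0,0,86],
    [0,0,89],
    [0,0,90],
    [0,0,90],
  ],
  dr=[
    [0,0,0],
    [0,0,0],
    [0,0,0],
    [0,0,0],
    [0,0,0],
    [0,0,0],
    [0,0,0],
    [0,0,0],
    [0,0,0],
    [0,0,0],
  ],
)

```text
time: 7.07
position: [0.5206, -0.0535, 0.1028]
tool_rot: [2.407, 2.018, 0.001]
ft_force: [0.4, 0.8, -0.2]
grip_width: 0.265
grip_force: 15.0
```

```bash
python3 - <<'E'
from h import *
st=get_state();print(st['position'],st['tool_rot'],to_tool(st,[.5198,-.0527,.093]),st['ft_force'])
a=get_image('scene');b=get_image('side')
k=lambda im,p,w=40:cv2.resize(im[int(p[1])-w:int(p[1])+w,int(p[0])-w:int(p[0])+w],(400,400),interpolation=cv2.INTER_CUBIC)
pa,pb=proj('scene',(.52,-.053,.05)),proj('side',(.52,-.053,.05));print(pa,pb)
save('c4',np.hstack([k(a,pa),k(b,pb)]))
E
```

```text
[ 0.52064061 -0.0534924   0.10280757] [2.40708989e+00 2.01809770e+00 5.75137578e-04] [ 0.6 -1.   9.8] [ 0.38862321  0.79934583 -0.17045345]
[333.33958711 254.86184602] [311.37726306 238.6498466 ]
```

View pics/c4.png

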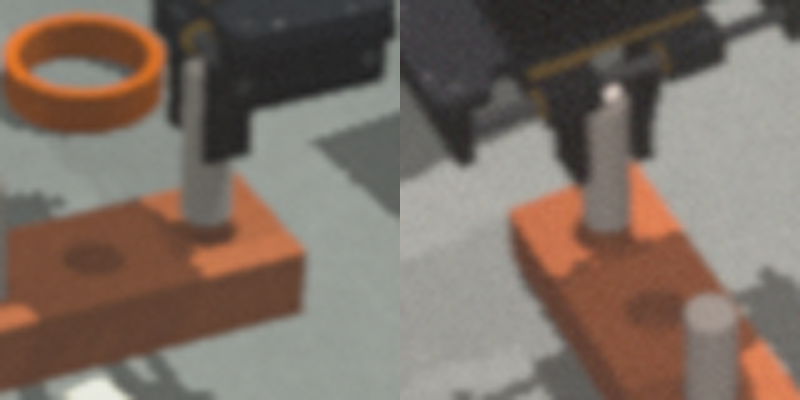

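The post hovers over the far-end socket (mouth at crop (207,228) and (605,235)) and is centred to about 1 mm in both views.

Emit:
send_rows(
  xyz=[
    [0.3,-0.7,2],
    [0.3,-0.7,5],
    [0.3,-0.7,8],
    [0.3,-0.7,11],
    [0.3,-0.7,14],
    [0.3,-0.7,17],
    [0.3,-0.7,20],
    [0.3,-0.7,22],
    [0.3,-0.7,22],
    [0.3,-0.7,22],
  ],
  dr=[
    [0,0,0],
    [0,0,0],
    [0,0,0],
    [0,0,0],
    [0,0,0],
    [0,0,0],
    [0,0,0],
    [0,0,0],
    [0,0,0],
    [0,0,0],
  ],
)

```text
time: 8.0
position: [0.5196, -0.0528, 0.0804]
tool_rot: [-2.407, -2.019, 0.0]
ft_force: [-0.5, -0.9, -0.4]
grip_width: 0.274
grip_force: 15.0
```

In the socket. I'll take it the rest of the way down.

Emit:
send_rows(
  xyz=[
    [0,0,2],
    [0,0,4],
    [0,0,6],
    [0,0,8],
    [0,0,10],
    [0,0,11],
    [0,0,12],
    [0,0,13],
    [0,0,13],
    [0,0,13],
  ],
  dr=[
    [0,0,0],
    [0,0,0],
    [0,0,0],
    [0,0,0],
    [0,0,0],
    [0,0,0],
    [0,0,0],
    [0,0,0],
    [0,0,0],
    [0,0,0],
  ],
)

```text
time: 8.83
position: [0.5198, -0.0528, 0.0676]
tool_rot: [2.407, 2.019, 0.0]
ft_force: [0.2, -0.4, -0.8]
grip_width: 0.274
grip_force: 15.0
```

Emit:
send_rows(
  xyz=[
    [0,0,0],
    [0,0,0],
    [0,0,0],
    [0,0,0],
    [0,0,0],
    [0,0,-6],
    [0,0,-20],
    [0,0,-40],
    [0,0,-65],
    [0,0,-90],
  ],
  dr=[
    [0,0,0],
    [0,0,0],
    [0,0,0],
    [0,0,0],
    [0,0,0],
    [0,0,0],
    [0,0,0],
    [0,0,0],
    [0,0,0],
    [0,0,0],
  ],
  jaw=70,
)

```text
time: 9.67
position: [0.5193, -0.0528, 0.1586]
tool_rot: [-2.407, -2.019, 0.001]
ft_force: [0.1, -0.4, 0.2]
grip_width: 0.799
grip_force: 0.0
```

Emit:
send_rows(
  xyz=[
    [-20,7,-22],
    [-56,21,-32],
    [-93,35,-35],
    [-130,49,-35],
    [-167,63,-35],
    [-204,77,-30],
    [-241,91,-20],
    [-276,104,-10],
    [-306,115,0],
    [-323,121,10],
  ],
  dr=[
    [0,0,0],
    [0,0,0],
    [0,0,0],
    [0,0,0],
    [0,0,0],
    [0,0,0],
    [0,0,0],
    [0,0,0],
    [0,0,0],
    [0,0,0],
  ],
)

```text
time: 10.5
position: [0.5815, -0.3972, 0.1473]
tool_rot: [2.41, 2.013, -0.003]
ft_force: [-0.3, -0.5, 0.4]
grip_width: 0.806
grip_force: 0.0
```

```bash
python3 - <<'E'
from h import *
get_image('wrist');get_image('wrist');st=get_state();print(st['time'],st['position'],st['tool_rot'],to_tool(st,[.583,-.392,.058]))
a=get_image('scene');b=get_image('side')
c=np.median
for n,im,h in[('scene',a,.09),('side',b,.09)]:
    u,v=proj(n,(.52,-.053,.09));print(n,u,v,white(im,int(u),int(v),9) if 0 else '')
E
```

```text
10.6 [ 0.57992391 -0.39638057  0.14506918] [-2.4113626  -2.01046488  0.00589331] [ 5.   2.6 87.1]
scene 333.8812298216546 240.1183926225607 
side 310.90883841234245 227.21937639609487
```

Emit:
send_rows(
  xyz=[
    [0,0,0],
    [0,0,0],
    [0,0,8],
    [0,0,24],
    [0,0,42],
    [0,0,60],
    [0,0,75],
    [0,0,85],
    [0,0,89],
    [0,0,89],
  ],
  dr=[
    [0,0,0],
    [0,0,0],
    [0,0,0],
    [0,0,0],
    [0,0,0],
    [0,0,0],
    [0,0,0],
    [0,0,0],
    [0,0,0],
    [0,0,0],
  ],
)

```text
time: 11.53
position: [0.5822, -0.3911, 0.0576]
tool_rot: [-2.405, -2.019, 0.001]
ft_force: [0.2, -0.7, -0.1]
grip_width: 0.803
grip_force: 0.0
```

Emit:
send_rows(
  xyz=[
    [0,0,0],
    [0,0,0],
    [0,0,0],
    [0,0,0],
    [0,0,0],
    [0,0,0],
    [0,0,0],
    [0,0,0],
    [0,0,0],
    [0,0,0],
  ],
  dr=[
    [0,0,0],
    [0,0,0],
    [0,0,0],
    [0,0,0],
    [0,0,0],
    [0,0,0],
    [0,0,0],
    [0,0,0],
    [0,0,0],
    [0,0,0],
  ],
  jaw=0,
  grip_force=15,
)

```text
time: 12.37
position: [0.5826, -0.3919, 0.0586]
tool_rot: [2.407, 2.019, -0.0]
ft_force: [-0.1, -0.8, -0.7]
grip_width: 0.276
grip_force: 15.0
```

Emit:
send_rows(
  xyz=[
    [0,0,0],
    [0,0,0],
    [0,0,0],
    [0,0,-8],
    [0,0,-25],
    [0,0,-50],
    [0,0,-80],
    [0,0,-110],
    [0,0,-128],
    [0,0,-135],
  ],
  dr=[
    [0,0,0],
    [0,0,0],
    [0,0,0],
    [0,0,0],
    [0,0,0],
    [0,0,0],
    [0,0,0],
    [0,0,0],
    [0,0,0],
    [0,0,0],
  ],
)

```text
time: 13.2
position: [0.5841, -0.393, 0.1986]
tool_rot: [2.402, 2.015, 0.003]
ft_force: [0.8, 0.3, -0.7]
grip_width: 0.273
grip_force: 15.0
```

Emit:
send_rows(
  xyz=[
    [8,-4,0],
    [30,-14,0],
    [64,-29,0],
    [100,-45,0],
    [136,-62,0],
    [172,-78,0],
    [206,-94,0],
    [238,-108,0],
    [258,-117,0],
    [267,-121,0],
  ],
  dr=[
    [0,0,0],
    [0,0,0],
    [0,0,0],
    [0,0,0],
    [0,0,0],
    [0,0,0],
    [0,0,0],
    [0,0,0],
    [0,0,0],
    [0,0,0],
  ],
)

```text
time: 14.03
position: [0.5078, -0.1029, 0.1917]
tool_rot: [-2.398, -2.023, 0.002]
ft_force: [0.2, -0.2, -1.3]
grip_width: 0.269
grip_force: 15.0
```

Emit:
send_rows(
  xyz=[
    [0,0,0],
    [0,0,5],
    [0,0,17],
    [0,0,33],
    [0,0,52],
    [0,0,70],
    [0,0,82],
    [0,0,88],
    [0,0,90],
    [0,0,90],
  ],
  dr=[
    [0,0,0],
    [0,0,0],
    [0,0,0],
    [0,0,0],
    [0,0,0],
    [0,0,0],
    [0,0,0],
    [0,0,0],
    [0,0,0],
    [0,0,0],
  ],
)

```text
time: 14.87
position: [0.5098, -0.1086, 0.1031]
tool_rot: [-2.408, -2.017, 0.001]
ft_force: [0.7, -0.1, -0.7]
grip_width: 0.271
grip_force: 15.0
```

```bash
python3 - <<'E'
from h import *
st=get_state();print(st['position'],to_tool(st,[.5098,-.108,.0685]))
a=get_image('scene');b=get_image('side')
k=lambda im,p,w=40:cv2.resize(im[int(p[1])-w:int(p[1])+w,int(p[0])-w:int(p[0])+w],(400,400),interpolation=cv2.INTER_CUBIC)
pa,pb=proj('scene',(.51,-.108,.05)),proj('side',(.51,-.108,.05))
save('c5',np.hstack([k(a,pa),k(b,pb)]))
E
```

```text
[ 0.50983084 -0.10862169  0.10306329] [ 0.6 -0.1 34.6]
```

View pics/c5.png

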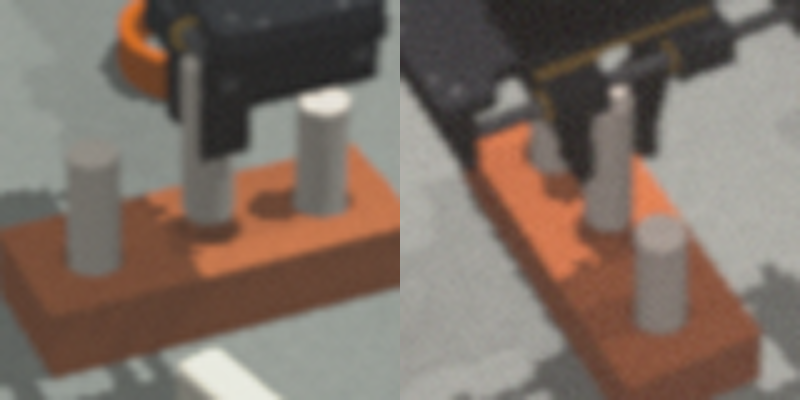

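The first post stands fully down in the end socket, at crop (322,150). The second hovers centred over the middle socket, at (208,225) and (607,228).

Emit:
send_rows(
  xyz=[
    [0.3,0,2],
    [0.3,0,5],
    [0.3,0,8],
    [0.3,0,11],
    [0.3,0,14],
    [0.3,0,17],
    [0.3,0,20],
    [0.3,0,22],
    [0.3,0,22],
    [0.3,0,22],
  ],
  dr=[
    [0,0,0],
    [0,0,0],
    [0,0,0],
    [0,0,0],
    [0,0,0],
    [0,0,0],
    [0,0,0],
    [0,0,0],
    [0,0,0],
    [0,0,0],
  ],
)

```text
time: 15.8
position: [0.5099, -0.1076, 0.0814]
tool_rot: [-2.407, -2.019, 0.0]
ft_force: [-0.0, -0.8, -0.3]
grip_width: 0.268
grip_force: 15.0
```

Emit:
send_rows(
  xyz=[
    [0,0,2],
    [0,0,4],
    [0,0,6],
    [0,0,8],
    [0,0,10],
    [0,0,11],
    [0,0,12],
    [0,0,13],
    [0,0,13],
    [0,0,13],
  ],
  dr=[
    [0,0,0],
    [0,0,0],
    [0,0,0],
    [0,0,0],
    [0,0,0],
    [0,0,0],
    [0,0,0],
    [0,0,0],
    [0,0,0],
    [0,0,0],
  ],
)

```text
time: 16.63
position: [0.5101, -0.1077, 0.0686]
tool_rot: [2.407, 2.019, 0.0]
ft_force: [-0.6, 0.6, -0.7]
grip_width: 0.275
grip_force: 15.0
```

Emit:
send_rows(
  xyz=[
    [0,0,0],
    [0,0,0],
    [0,0,0],
    [0,0,0],
    [0,0,0],
    [0,0,-6],
    [0,0,-20],
    [0,0,-40],
    [0,0,-65],
    [0,0,-90],
  ],
  dr=[
    [0,0,0],
    [0,0,0],
    [0,0,0],
    [0,0,0],
    [0,0,0],
    [0,0,0],
    [0,0,0],
    [0,0,0],
    [0,0,0],
    [0,0,0],
  ],
  jaw=70,
)

```text
time: 17.47
position: [0.5096, -0.1076, 0.1596]
tool_rot: [-2.407, -2.018, 0.001]
ft_force: [0.7, -0.4, 0.4]
grip_width: 0.797
grip_force: 0.0
```

Emit:
send_rows(
  xyz=[
    [15,-2,-30],
    [45,-6,-60],
    [80,-11,-90],
    [115,-17,-115],
    [152,-22,-135],
    [192,-28,-142],
    [232,-34,-142],
    [272,-40,-142],
    [312,-45,-142],
    [345,-50,-142],
  ],
  dr=[
    [0,0,-0.12],
    [0,0,-0.24],
    [0,0,-0.36],
    [0,0,-0.48],
    [0,0,-0.6],
    [0,0,-0.72],
    [0,0,-0.84],
    [0,0,-0.96],
    [0,0,-1.08],
    [0,0,-1.2],
  ],
)

```text
time: 18.3
position: [0.5202, 0.2438, 0.3015]
tool_rot: [0.836, 3.028, 0.002]
ft_force: [0.3, 1.7, -0.1]
grip_width: 0.804
grip_force: 0.0
```

Emit:
send_rows(
  xyz=[
    [0,0,0],
    [0,0,0],
    [0,0,0],
    [0,0,0],
    [0,0,0],
    [0,0,0],
    [0,0,0],
    [0,0,0],
    [0,0,0],
    [0,0,0],
  ],
  dr=[
    [0,0,-0.12],
    [0,0,-0.24],
    [0,0,-0.36],
    [0,0,-0.48],
    [0,0,-0.57],
    [0,0,-0.615],
    [0,0,-0.615],
    [0,0,-0.615],
    [0,0,-0.615],
    [0,0,-0.615],
  ],
)

```text
time: 19.13
position: [0.5208, 0.2407, 0.3007]
tool_rot: [-0.107, 3.14, -0.0]
ft_force: [0.7, -0.4, -1.3]
grip_width: 0.805
grip_force: 0.0
```

```bash
python3 - <<'E'
from h import *
st=get_state();print(st['position'],st['joint_positions'].round(2),cv2.Rodrigues(st['tool_rot'])[0][:,:2].T.round(4))
im=get_image('wrist');save('w6',im)
E
```

```text
[0.52081358 0.24071451 0.30071576] [-0.12  0.16 -0.41  1.54  0.06  1.46  1.11] [[-9.977e-01 -6.820e-02 -2.000e-04]
 [-6.820e-02  9.977e-01 -1.000e-04]]
```

View pics/w6.png

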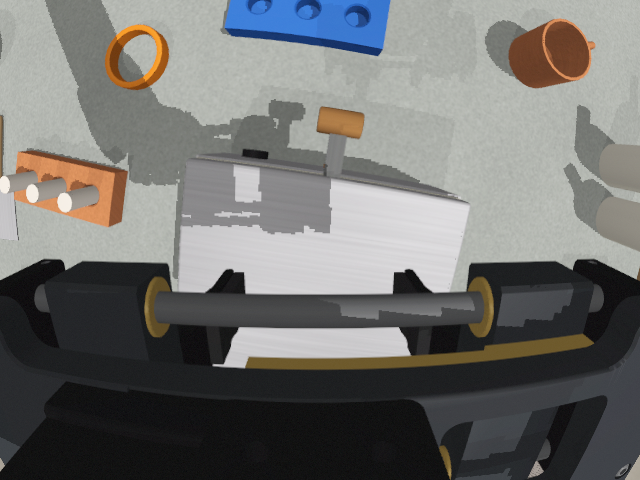

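The three posts stand in the setter, at (10-70,190). The wooden handle is at (340,122), slightly rotated relative to the tool.

```bash
python3 - <<'E'
from h import *
st=get_state();im=cv2.cvtColor(cv2.imread('pics/w6.png'),4)
c=im[95:150,300:380].astype(int);m=((c[...,0]-c[...,2]>50)).astype(np.uint8)
n,l,s,cc=cv2.connectedComponentsWithStats(m);k=1+np.argmax(s[1:,4]);v,u=np.nonzero(l==k)
print(s[k],cc[k]+[300,95])
W=np.array([onz('wrist',a+300,b+95,.147,st)[:2] for a,b in zip(u,v)])
box=cv2.minAreaRect((W*1e4).astype(np.float32));print(np.array(box[0])/1e4,np.array(box[1])/10,box[2])
# lid front top edge
for p in [(192,158),(468,204)]: print(onz('wrist',*p,.155,st))
x,y=np.array(box[0])/1e4;print(to_tool(st,[x,y,.143]),st['position'])
for n in['scene','side']: get_image(n)
sd=get_image('side');u0,v0=proj('side',(x,y,.143));print(u0,v0)
c=sd[140:185,190:240].astype(int);q=(c[...,0]-c[...,2]>60)&(c[...,0]>110);vv,uu=np.nonzero(q);print(uu.mean()+190,vv.mean()+140,q.sum(),onz('side',uu.mean()+190,vv.mean()+140,.146))
E
```

```text
[  17   12   47   31 1130] [340.22743363 121.95840708]
[0.43276899 0.2515968 ] [36.08456726 20.898172  ] 85.05734252929688
[0.46717374 0.13376904 0.155     ]
[0.48890735 0.36341622 0.155     ]
[ 87.1  16.8 157.7] [0.52081862 0.24076184 0.30068272]
210.683810561168 159.95363038285848
209.6153846153846 158.67307692307693 52 [0.43173236 0.25419443 0.146     ]
```

Emit:
send_rows(
  xyz=[
    [4,1,5],
    [14,3,15],
    [28,5,30],
    [44,8,48],
    [60,11,66],
    [73,14,82],
    [82,16,93],
    [87,17,99],
    [87,17,100],
    [87,17,100],
  ],
  dr=[
    [0,0,0.02],
    [0,0,0.04],
    [0,0,0.06],
    [0,0,0.08],
    [0,0,0.1],
    [0,0,0.12],
    [0,0,0.14],
    [0,0,0.157],
    [0,0,0.157],
    [0,0,0.157],
  ],
)

```text
time: 20.17
position: [0.4331, 0.2517, 0.2007]
tool_rot: [0.138, 3.138, -0.0]
ft_force: [0.6, 0.0, 0.4]
grip_width: 0.805
grip_force: 0.0
```

```bash
python3 - <<'E'
from h import *
st=get_state();print(st['position'],cv2.Rodrigues(st['tool_rot'])[0][:,:2].T.round(4),to_tool(st,[.4328,.2516,.141]))
E
```

```text
[0.43306882 0.25166203 0.20068375] [[-9.962e-01  8.760e-02 -6.000e-04]
 [ 8.760e-02  9.962e-01 -0.000e+00]] [ 0.3 -0.1 59.7]
```

Emit:
send_rows(
  xyz=[
    [0,0,4],
    [0,0,12],
    [0,0,22],
    [0,0,34],
    [0,0,45],
    [0,0,53],
    [0,0,58],
    [0,0,59],
    [0,0,59],
    [0,0,59],
  ],
  dr=[
    [0,0,0],
    [0,0,0],
    [0,0,0],
    [0,0,0],
    [0,0,0],
    [0,0,0],
    [0,0,0],
    [0,0,0],
    [0,0,0],
    [0,0,0],
  ],
)

```text
time: 21.0
position: [0.4331, 0.2519, 0.1419]
tool_rot: [0.138, 3.138, 0.0]
ft_force: [0.2, -0.2, 0.0]
grip_width: 0.804
grip_force: 0.0
```

Emit:
send_rows(
  xyz=[
    [0,0,0],
    [0,0,0],
    [0,0,0],
    [0,0,0],
    [0,0,0],
    [0,0,0],
    [0,0,0],
    [0,0,0],
    [0,0,0],
    [0,0,0],
  ],
  dr=[
    [0,0,0],
    [0,0,0],
    [0,0,0],
    [0,0,0],
    [0,0,0],
    [0,0,0],
    [0,0,0],
    [0,0,0],
    [0,0,0],
    [0,0,0],
  ],
  jaw=0,
  grip_force=20,
)

```text
time: 21.83
position: [0.4329, 0.2517, 0.1416]
tool_rot: [0.138, 3.138, 0.0]
ft_force: [0.3, -0.1, 0.1]
grip_width: 0.409
grip_force: 20.0
```

```bash
python3 - <<'E'
from h import *
st=get_state();print(st['position'],st['ft_force'],st['grip_width']*87,st['grip_force'])
# relative shift tool x (=-kiln x), tool z, mm, from shut
h0=np.array([-.235,.018])
for t in np.r_[np.arange(.05,.86,.05),.62,.81]:
    c,s=np.cos(t),np.sin(t)
    # e=(-c,s), n=(s,c)
    p=.235*np.array([-c,s])+.018*np.array([s,c]); d=p-h0
    print(round(t,2),(-1000*d).round(1))
E
```

```text
[0.43291638 0.25174233 0.14160703] [ 0.26281375 -0.1060768   0.13710973] 35.58850576072148 19.999728379771113
0.05 [ -1.2 -11.7]
0.1 [ -3.  -23.4]
0.15 [ -5.3 -34.9]
0.2 [ -8.3 -46.3]
0.25 [-11.8 -57.6]
0.3 [-15.8 -68.6]
0.35 [-20.4 -79.5]
0.4 [-25.6 -90.1]
0.45 [ -31.2 -100.4]
0.5 [ -37.4 -110.5]
0.55 [ -44.1 -120.2]
0.6 [ -51.2 -129.5]
0.65 [ -58.8 -138.5]
0.7 [ -66.9 -147.2]
0.75 [ -75.3 -155.4]
0.8 [ -84.2 -163.1]
0.85 [ -93.4 -170.4]
0.62 [ -54.2 -133.2]
0.81 [ -86.  -164.6]
```

Emit:
send_rows(
  xyz=[
    [-0.4,0,-5],
    [-1.2,0,-11.7],
    [-3,0,-23.4],
    [-5.3,0,-34.9],
    [-8.3,0,-46.3],
    [-11.8,0,-57.6],
    [-15.8,0,-68.6],
    [-20.4,0,-79.5],
    [-23,0,-85],
    [-25.6,0,-90.1],
  ],
  dr=[
    [0,0,0],
    [0,0,0],
    [0,0,0],
    [0,0,0],
    [0,0,0],
    [0,0,0],
    [0,0,0],
    [0,0,0],
    [0,0,0],
    [0,0,0],
  ],
)

```text
time: 22.67
position: [0.4581, 0.2496, 0.2325]
tool_rot: [-0.138, -3.137, 0.0]
ft_force: [-3.9, 0.9, -0.1]
grip_width: 0.412
grip_force: 20.0
```

```bash
cat >> h.py <<'E'
def lid(st,p0=np.array([.4329,.2517,.1416]),ax=np.array([.9962,-.0876])):
    d=np.array(st['position'])-p0; x=-.235+d[:2]@ax; z=.018+d[2]
    return np.arctan2(z,-x)-np.arctan2(.018,.235), np.hypot(x,z)-np.hypot(.235,.018)
E
python3 - <<'E'
from h import *
st=get_state();print(lid(st),st['ft_force'],st['torque'],st['grip_width']*87,st['grip_force'])
E
```

```text
(np.float64(0.4025060458438161), np.float64(0.0006401780924059353)) [-3.87496897  0.90000383 -0.06384281] [ 0.2846615   0.88353486 -0.0273712 ] 35.86190122533727 20.000218735076487
```

Emit:
send_rows(
  xyz=[
    [-5.6,0,-10.3],
    [-11.8,0,-20.4],
    [-18.5,0,-30.1],
    [-25.6,0,-39.4],
    [-33.2,0,-48.4],
    [-41.3,0,-57.1],
    [-49.7,0,-65.3],
    [-56.8,0,-71.5],
    [-62.2,0,-76],
    [-62.2,0,-76],
  ],
  dr=[
    [0,0,0],
    [0,0,0],
    [0,0,0],
    [0,0,0],
    [0,0,0],
    [0,0,0],
    [0,0,0],
    [0,0,0],
    [0,0,0],
    [0,0,0],
  ],
)

```text
time: 23.5
position: [0.5215, 0.244, 0.309]
tool_rot: [0.139, 3.137, 0.001]
ft_force: [-3.8, 0.0, 4.4]
grip_width: 0.411
grip_force: 20.0
```

```bash
python3 - <<'E'
from h import *
st=get_state();print(lid(st),st['ft_force'],st['grip_width']*87,st['grip_force'])
save('s7',get_image('side')[60:300,100:420])
E
```

```text
(np.float64(0.8271314424042846), np.float64(0.00035655970543371773)) [-3.84625747  0.02198464  4.41280881] 35.794888934921566 20.002098279073834
```

View pics/s7.png

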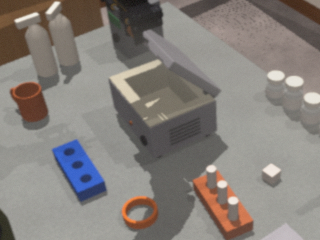

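The lid is open about 47° and held, and all three posts are seated, at crop (210-235,175-208). I'll hold briefly and then bring the lid back to 0.62.

Emit:
send_rows(
  xyz=[
    [0,0,0],
    [0,0,0],
    [0,0,0],
    [3.5,0,3],
    [8,0,7],
    [12.5,0,10.7],
    [16.7,0,14.8],
    [20.9,0,18.9],
    [25,0,23.2],
    [29,0,27.6],
  ],
  dr=[
    [0,0,0],
    [0,0,0],
    [0,0,0],
    [0,0,0],
    [0,0,0],
    [0,0,0],
    [0,0,0],
    [0,0,0],
    [0,0,0],
    [0,0,0],
  ],
)

```text
time: 24.38
position: [0.4911, 0.2467, 0.2794]
tool_rot: [0.138, 3.138, 0.0]
ft_force: [-2.2, 1.7, 2.1]
grip_width: 0.412
grip_force: 20.0
```

Emit:
send_rows(
  xyz=[
    [2.3,0,2.6],
    [4.6,0,5.3],
    [4.6,0,5.3],
    [4.6,0,5.3],
    [4.6,0,5.3],
    [4.6,0,5.3],
    [4.6,0,5.3],
    [4.6,0,5.3],
    [4.6,0,5.3],
    [4.6,0,5.3],
  ],
  dr=[
    [0,0,0],
    [0,0,0],
    [0,0,0],
    [0,0,0],
    [0,0,0],
    [0,0,0],
    [0,0,0],
    [0,0,0],
    [0,0,0],
    [0,0,0],
  ],
)

```text
time: 25.22
position: [0.4872, 0.247, 0.2747]
tool_rot: [0.138, 3.138, 0.0]
ft_force: [1.9, 2.6, -1.6]
grip_width: 0.412
grip_force: 20.0
```

```bash
python3 - <<'E'
from h import *
st=get_state();print(st['time'],lid(st),st['ft_force'],abs(st['qd']).max(),st['grip_width']*87,st['grip_force'])
im=get_image('side');save('s8',im[80:320,100:420])
E
```

```text
25.2167 (np.float64(0.620508888824009), np.float64(-0.0002536146423913477)) [ 1.92715517  2.57754595 -1.64792424] 0.002437506132287161 35.80985598225855 20.000888155773282
```

View pics/s8.png

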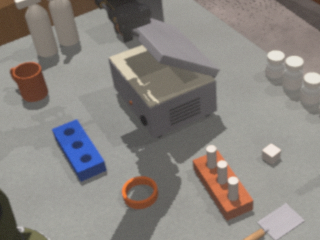

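The lid is at about 0.62 rad, still gripped. All three posts stand in the setter, at crop (211-233,150-188), and nothing else has moved.

```bash
python3 -c "
from bench import *
print(close_job())"
```

```text
the job is handed in; nothing more can be done
None
```

Both loose posts are seated in the two empty sockets and released; I raised the lid to about 0.83 rad, brought it back and am holding it in the gripper at about 0.62 rad, and I handed the job in at about 25 s (no verdict was returned).

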